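# Charge the grinding jar, then hold its gas-sampling lid level above it

## Robot

A 6-joint arm with a two-finger parallel gripper is mounted at the origin on the work surface. World frame = base frame: x ahead of the robot, y to its left, z up, the work surface at z = 0. Lengths are in m, angles in rad, forces in N, time in s.
With the tool pointing down it reaches from about 0.275 to 0.975 m from the base axis. Payload 8.4 kg.
Tool frame: the origin (TCP) lies on the centre line of the jaws, within the pads' length; the fingertips stand 11 mm ahead of it and the grasp point (between the pads) lies 8 mm behind it (tip_reach is the distance from the TCP to the fingertips, in m); y points along the fingers, x is the direction in which the jaws open and shut, and the axes are right-handed (so a half turn about y gives the same grasp; the last joint's range is limited). The gripper opens to 92 mm and grips with 3 to 60 N. Pads are 20 mm wide; open, the fingers measure 128 mm over their backs; the gripper's body (75 mm by 189 mm) begins 69 mm behind the grasp point.
Start: joints at [1.33, 0.353, 1.633, -0, 1.155, -0.002], TCP at [0.148, 0.607, 0.226] pointing down, gripper open.
Joint ranges: [-2.63, 2.63], [-0.92, 2.1], [0.06, 2.66], [-1.3, 4.44], [0, 2.69], [-3.02, 3.02]. Speed limits (rad/s): [2.22, 2.22, 2.79, 3.14, 3.14, 3.14].

## Interface

Orientations are given as a rotation vector (axis times angle).
In Python, from workcell import * gives the robot as it stands. The module is installed in compiled form; this text tells all that it offers.
- The arm moves only by the tool carry_out, never from a script. Its argument "commands" is one flat list of numbers, 7 for each row, row after row: the turn, a rotation vector about the tool's x, y, z in rad, then the shift along the tool's x, y, z in cm, then the gripper command: -1 is shut, 1 is fully open, values between are in proportion. In form: [rx, ry, rz, x, y, z, claw, rx, ry, rz, x, y, z, claw, ...]. A call has 1 to 8 rows; each row shifts and turns the commanded pose from where the row before left it, along the tool's axes as they then stand; what a row does not reach is not made up. A row lasts 1/12 s, in which the tool goes at most 41.7 mm and 7.16 degrees, less where a joint would pass 70% of its speed; a pose out of reach is approached as far as the arm can. A call is refused whole if a number of a shift passes 4.17 or a number of a turn 0.125, either way. A call with a gripper value outside its range is refused whole. The fingers move at their own pace and stop on an object; "force" is the grip in N (left out, the last holds). Time passes only in rows, so rows that do not move let the fingers close. It gives the time, the measured TCP pose, the force and the opening at its end, in the units of the state.
- get_state(): the state, without advancing time (a new reading comes with each control period).
- grab_frame(name): name is "scene" or "top" or "wrist"; returns (picture, depth): 420x560x3 uint8, blue, green, red; 420x560 float32, m along the optical axis (not along the pixel's ray), 0 where there is no reading.
- camera_info(name): a dict with "fx", "fy", "cx", "cy" (pixels), "D" ([k1, k2, p1, p2, k3] as OpenCV has them; the pictures are not rectified), "view" (4x4, takes a point from world to camera coordinates). Camera axes: x right, y down, z forward; pixel columns grow to the right and rows downward; lengths in m; the calibration is good to about 2 mm. A picture is of the moment at which its call begins: read the wrist's pose just before it. camera_info takes no time and is no camera call; for the wrist camera it gives the pose at the moment of the call.
- finish_job(): hands the job in, once; it reports no verdict.
The state is a dict: "clock": time; "joint_pos": joint angles; "qvel": joint speeds; "effort": joint torques, N m; "eef_pos": TCP position; "tcp_rot": TCP orientation; "ft_force": force on the tool from outside, world axes, zero at the start; "ft_torque": the same for the moment, N m; "finger_gap": opening from 0.0 (shut) to 1.0 (fully open).
Only numpy, scipy, OpenCV 4.12 (cv2) and the standard library are available. Lean on these libraries where they do the work, as an engineer would, in place of code of your own. Each camera call takes 0.05 s, during which the arm holds its last target. There are 200 camera calls.

## Task

Pour all six steel grinding balls from the small beaker into the grinding jar and stand the empty beaker back upright on the bench, let go. Then pick up the gas-sampling lid by its grip web at its balance point, and finish while still holding it: level and steady, centred about 5 cm above the open jar with its heavy valve head over the support post, so that I can put in the sample and the seal before it goes down. Do not tip the lid or let it touch the jar and its base, and leave the other things on the bench where they are.

Things in the scene. Friction and masses are not known exactly. Their poses are not given: they have to be found in the camera images.
- jar_nest: The open steel grinding jar fixed in its nest. Jar: outside 106 mm across, inside 90 mm, rim 97 mm and inner floor 22 mm above the bench. Collar round it 124 mm across, top at 26 mm, on a dark base plate 140 by 130 mm, 12 mm thick. Origin: on the jar's axis at bench level; z up; x points to the grey support post on the plate's 58 mm wide tongue (145 mm long from the axis).
- jar_mouth (a point): Centre of the jar's open mouth at rim height; axes as jar_nest. The support post's rubber pad (34 by 44 mm) is centred 112 mm from the jar's axis along x, its top 91 mm above the bench: the lid's valve head rests on it when the lid is down.
- gas_lid: The jar's loose aluminium lid, 0.7 to 0.95 kg, right way up on the bench. Origin: flange axis, underside; z up; x along the grip web to the valve block. Spigot 86 mm across, z 0 to 6 mm; flange 106 mm, z 6 to 16. Grip web: 14 mm thick (y), x -38 to 88, z 16 to 58 mm; take it across y from above. Balance point: x 48 mm, y 0, z 23 mm (40 mm short of the block); gripped far from it the lid drags down.
- lid_head (a point): Middle of the heavy valve block's underside, 110 mm along the lid's x axis from its origin, same axes. The block spans 44 mm along x, 50 mm in y (small fittings stick out to +-37 mm) and is 52 mm tall; a black-topped gauge stub, 30 mm across, 4 mm further along x, stands up to 70 mm.
- beaker: Small stainless beaker, 0.10 kg, open, upright on the bench, with the balls in it. Origin: centre of its underside; z up. Nearly straight sides, 54 mm across at the foot and 56 mm at 48 mm height, then flared to 64 mm at the rim (67 mm over the rolled lip); 70 mm tall, wall 2.5 mm, floor 3 mm. The balls lie low in it: tip it to about 100 degrees to empty it. Held loosely it swings: grip 30 to 40 N.
- ball0_center (a point): Centre of steel grinding ball 0, 15 mm across, 14 g, lying in the beaker with the five others.
- ball1_center (a point): Centre of steel grinding ball 1, 15 mm across, 14 g, lying in the beaker with the five others.
- ball2_center (a point): Centre of steel grinding ball 2, 15 mm across, 14 g, lying in the beaker with the five others.
- ball3_center (a point): Centre of steel grinding ball 3, 15 mm across, 14 g, lying in the beaker with the five others.
- ball4_center (a point): Centre of steel grinding ball 4, 15 mm across, 14 g, lying in the beaker with the five others.
- ball5_center (a point): Centre of steel grinding ball 5, 15 mm across, 14 g, lying in the beaker with the five others.
- spatula: Bystander: thin steel lab spatula 180 mm long, lying flat. Origin: middle of its underside.
- dish: Bystander: shallow white ceramic dish, 72 mm across, 16 mm tall. Origin: centre of its underside.
- reagent_jar: Bystander: amber glass jar with black cap, 56 mm across, 85 mm tall. Origin: centre of its underside.
- seal: Bystander: flat black rubber ring, 92 mm across, 6 mm thick. Origin: centre of its underside.
- spare_jar: Bystander: closed small steel jar, 76 mm across, 84 mm tall. Origin: centre of its underside.
- mortar: Bystander: white ceramic mortar, 92 mm across, 50 mm tall, its pestle leaning out to 82 mm height. Origin: centre of its underside.

How it is judged:
On the way, in this order (a step that is already met when the one before it is completed fails the run):
1. all six balls are in the jar (horizontal distance between each of ball0_center, ball1_center, ball2_center, ball3_center, ball4_center, ball5_center and jar_mouth below 0.045 m and z of each of ball0_center, ball1_center, ball2_center, ball3_center, ball4_center, ball5_center in the frame of jar_mouth below -0.02 m), for 0.3 s.
2. the beaker stands upright on the bench, let go (height (world z) of beaker below 0.006 m and angle between beaker's own z axis and vertical below 0.1 rad and contact force between the fingers and beaker below 0.1 N and linear speed of beaker below 0.03 m/s), for 0.3 s.
3. the lid is off the bench, gripped at its balance point (fingers within 20 mm of it along the web) (contact force between the fingers and gas_lid above 1.5 N and x of the grasp point in the frame of gas_lid between 0.028 and 0.068 m and height (world z) of gas_lid above 0.03 m), for 0.2 s.
At the end, for the whole second after the job is handed in: Balls in the jar; beaker upright (6 degrees) on the bench, released; lid held within 20 mm of its balance point along the web, tilted under 5 degrees, underside 25 to 80 mm above the rim, axis within 15 mm of the jar's, head towards the post within 11 degrees, still, not touching the jar or base (all of step 1 and all of step 2 and contact force between the fingers and gas_lid above 1.5 N and x of the grasp point in the frame of gas_lid between 0.028 and 0.068 m and horizontal distance between gas_lid and jar_mouth below 0.015 m and z of gas_lid in the frame of jar_mouth between 0.025 and 0.08 m and angle between gas_lid's own z axis and vertical below 0.09 rad and angle between the x axis of gas_lid and the x axis of jar_nest, either way round below 0.2 rad and x of lid_head in the frame of jar_nest above 0.08 m and linear speed of gas_lid below 0.02 m/s and contact force between gas_lid and jar_nest below 0.1 N); the arm keeps its last pose, push and grip.
It fails at once if the lid is tipped by more than 20 degrees (angle between gas_lid's own z axis and vertical above 0.35 rad).
It fails at once if the lid touches the jar or its base (more than 1 N) (contact force between gas_lid and jar_nest above 1 N).
It fails at once if another thing on the bench is moved by more than 40 mm (distance of any of spatula, dish, reagent_jar, seal, spare_jar, mortar from where it was at the start of the episode above 0.04 m).
It also fails if it takes over 72 s, if anything falls off the work surface, if the arm or the gripper's body presses on something with over 40 N, if the wrist force passes 120 N, or if a joint passes its speed limit or range.

## Working session

There is one attempt and no reset: what is moved stays moved. The work goes in short steps, Python scripts to look and compute and a tool call to move; the robot and the scene stay as the last step left them, time stands still between calls to the robot, and variables do not carry over. Pictures are saved under pics/ and viewed, about 8 in all and at most 12, crops included, and the job is handed in when it is done.

Besides the shell and the picture viewer there is one more tool, called after "Emit:" as name(argument=value, ...) on one line, values as JSON. carry_out: Moves the arm, as the interface text tells. Its arguments: {"type":"object","properties":{"commands":{"type":"array"},"force":{"type":"number"}},"required":["commands"]}

```bash
mkdir -p pics; ls; cat > h.py <<'E'
from workcell import *
import numpy as np, cv2
from scipy.spatial.transform import Rotation as R
def cloud(name):
    ci=camera_info(name); im,d=grab_frame(name)
    K=np.array([[ci['fx'],0,ci['cx']],[0,ci['fy'],ci['cy']],[0,0,1.]])
    v,u=np.mgrid[0:420,0:560]
    p=cv2.undistortPoints(np.stack([u,v],-1).reshape(-1,1,2).astype(np.float64),K,np.array(ci['D'],float)).reshape(420,560,2)
    P=np.dstack([p[...,0]*d,p[...,1]*d,d]).astype(float)
    T=np.linalg.inv(np.array(ci['view'],float))
    W=P@T[:3,:3].T+T[:3,3]
    W[d==0]=np.nan
    return im,d,W
E
python3 - <<'E'
from h import *
for n in ('top','scene'):
    im,d,W=cloud(n); cv2.imwrite(f'pics/{n}0.png',im if n!='top' else cv2.resize(im,(784,588))); np.savez(f'{n}0.npz',im=im,W=W)
s=get_state(); print(s)
ci=camera_info('top');print(ci)
E
```

```text
pics
{'clock': 0.1, 'joint_pos': array([ 1.32956329e+00,  3.53565937e-01,  1.63401692e+00, -2.15907384e-06,
        1.15518632e+00, -2.42802589e-03]), 'qvel': array([-1.30967522e-05, -1.67199797e-03, -1.80419438e-03, -8.08593259e-04,
       -5.66342096e-04,  7.28717424e-04]), 'effort': array([-2.66960451e-04, -5.94904447e+01, -3.34929693e+01,  6.97935093e-02,
        1.83556136e-02, -3.68017356e-05]), 'eef_pos': array([0.14775996, 0.60686761, 0.22496518]), 'tcp_rot': array([-1.31348967, -1.0308355 ,  1.03238105]), 'ft_force': array([-0.05457991, -0.24699867, -0.70039405]), 'ft_torque': array([-0.01886341, -0.01717814,  0.0304121 ]), 'finger_gap': 0.9977803721651556}
{'fx': 484.5680002709944, 'fy': 484.5680002709944, 'cx': 281.65978600299445, 'cy': 212.74777164771194, 'D': array([-0.02904055,  0.        ,  0.        ,  0.        ,  0.        ]), 'view': array([[-0.01228707, -0.99991883,  0.00337155,  0.02091891],
       [-0.98306329,  0.01146322, -0.18290751,  0.6186964 ],
       [ 0.18285401, -0.00556184, -0.98312434,  1.09214586],
       [ 0.        ,  0.        ,  0.        ,  1.        ]])}
```

View pics/top0.png

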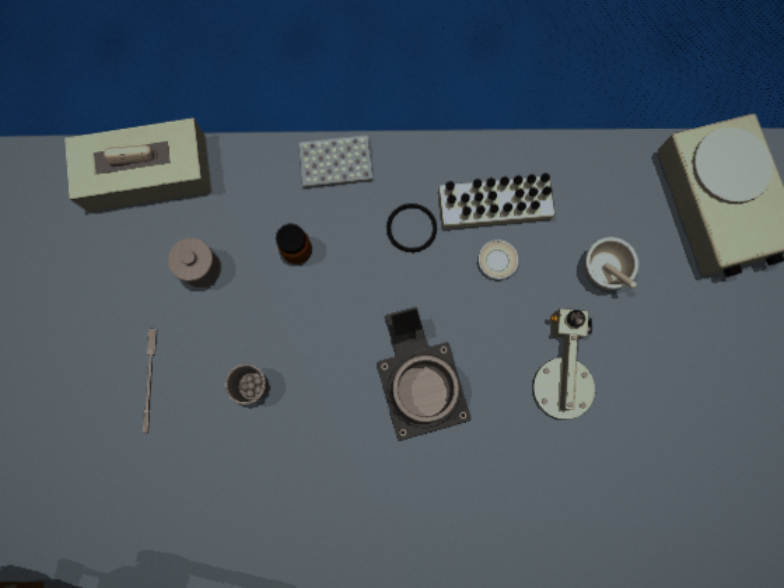

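View pics/scene0.png

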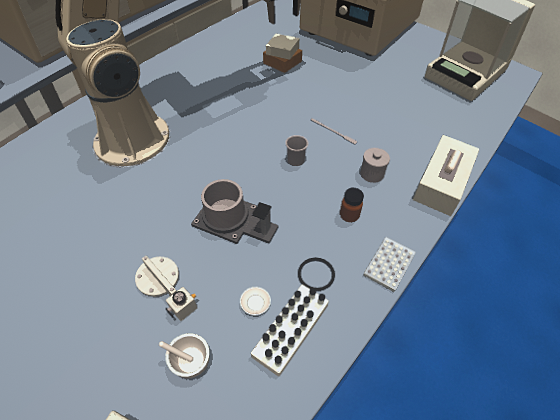

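The top view (784 px wide, 1.4x) shows the beaker with its balls at (246,385), the jar at (425,390), and the post at (405,323), up and slightly left. The lid flange is at (564,388) and its valve head at (573,320). The mortar is close to the head at (612,263), and the dish is at (498,260).

```bash
python3 - <<'E'
from h import *
from scipy.optimize import least_squares
f=np.load('top0.npz'); W=f['W']
def box(u0,v0,u1,v1,z0,z1):
    p=W[int(v0/1.4):int(v1/1.4),int(u0/1.4):int(u1/1.4)].reshape(-1,3)
    return p[(p[:,2]>z0)&(p[:,2]<z1)]
def circ(p):
    r=least_squares(lambda q:np.hypot(p[:,0]-q[0],p[:,1]-q[1])-q[2],[*p[:,:2].mean(0),.04],loss='soft_l1',f_scale=.002); return r.x,len(p)
b=box(100,480,700,560,-1,1);print('bench z',np.nanmedian(b[:,2]))
b=box(210,350,280,420,.064,.08);print('beaker rim',circ(b),b[:,2].max())
j=box(380,340,475,440,.09,.105);print('jar rim',circ(j),np.median(j[:,2]))
pd=box(380,300,425,345,.082,.1);print('pad',pd.mean(0),(pd.min(0)+pd.max(0))/2,len(pd))
fl=box(525,340,605,425,.010,.022);print('flange',circ(fl),np.median(fl[:,2]))
fe=box(525,340,605,425,.005,.03)
wb=box(545,335,595,415,.045,.066);print('web',wb.mean(0),np.median(wb[:,2]),len(wb))
c=wb[:,:2]-wb[:,:2].mean(0);print('web dir',np.linalg.svd(c,full_matrices=False)[2][0], 'ext',np.ptp(c@np.linalg.svd(c,full_matrices=False)[2][0]))
h=box(545,300,600,340,.044,.062);print('head',h.mean(0),(h.min(0)+h.max(0))/2,len(h))
g=box(545,300,600,340,.064,.08);print('gauge',g.mean(0),len(g),np.median(g[:,2]))
# balls z
bb=box(236,370,268,402,.003,.05);print('balls',bb.mean(0),bb[:,2].max())
# neighbours
for n,q in dict(mortar=(580,230,640,300),dish=(475,235,522,283),reag=(270,220,315,268),spare=(165,235,218,290),spat=(135,325,165,435)).items():
    p=box(*q,.003,.12) if n!='spat' else box(*q,.001,.1);print(n,p.min(0).round(3),p.max(0).round(3))
for n in ('top','wrist'):pass
# scene cross-check
f=np.load('scene0.npz'); W=f['W']
def near(c,r,z0,z1):
    p=W.reshape(-1,3);return p[(np.hypot(p[:,0]-c[0],p[:,1]-c[1])<r)&(p[:,2]>z0)&(p[:,2]<z1)]
for n,q,r,z0,z1 in (('bk',circ(b)[0],.05,.064,.08),('jar',circ(j)[0],.07,.09,.105),('fl',circ(fl)[0],.06,.01,.022)):
    p=near(q,r,z0,z1);print('scene',n,circ(p))
E
```

```text
bench z -0.0005172487813501769
beaker rim (array([0.47724577, 0.26145231, 0.03097571]), 186) 0.07488241074456248
jar rim (array([ 0.46514124, -0.03335224,  0.04877266]), 506) 0.09625094954759927
pad [ 0.5733797  -0.00415885  0.09085538] [ 0.57306807 -0.00382141  0.09195774] 282
flange (array([ 0.46473923, -0.27757947,  0.04036025]), 1183) 0.015955212980775846
web [ 0.49138116 -0.27801831  0.05634296] 0.05715991073600257 393
web dir [-0.99097206  0.13406857] ext 0.12832199938118655
head [ 0.57079458 -0.28487598  0.05216719] [ 0.57328702 -0.28897487  0.05293884] 287
gauge [ 0.57964486 -0.28928414  0.07013661] 125 0.07012354600890092
balls [0.47793518 0.26350149 0.01801564] 0.04918082015342917
mortar [ 0.623 -0.432  0.003] [ 0.751 -0.318  0.085]
dish [ 0.656 -0.214  0.003] [ 0.745 -0.13   0.022]
reag [0.688 0.157 0.003] [0.772 0.238 0.091]
spare [0.649 0.322 0.003] [0.752 0.428 0.089]
spat [0.398 0.415 0.001] [0.586 0.474 0.012]
scene bk (array([0.47670521, 0.25877568, 0.03058512]), 109)
scene jar (array([ 0.46617828, -0.03606443,  0.04905528]), 397)
scene fl (array([ 0.46797714, -0.27769438,  0.04010241]), 1047)
```

```bash
cat >> h.py <<'E'
def pose():
    s=get_state(); return np.array(s['eef_pos']),R.from_rotvec(s['tcp_rot']),s
def plan(tp,xaxis=None,Rt=None,n=8):
    """equal rows to target; xaxis: wanted jaw dir (horizontal), tool down. Turn is about constant tool axis"""
    p,r,s=pose()
    if Rt is None:
        x=np.array(xaxis,float);x/=np.linalg.norm(x);y=np.array([0,0,-1.]);Rt=R.from_matrix(np.c_[x,y,np.cross(x,y)])
    w=(r.inv()*Rt).as_rotvec(); dp=(np.array(tp)-p)/n
    print('w total deg',np.degrees(w).round(1),'per row',(w/n).round(4),'dist',np.linalg.norm(dp)*1000)
    for k in range(n):
        rk=r*R.from_rotvec(w*k/n); print((rk.inv().apply(dp)*100).round(2))   # shift in tool axes before turn
    print('in start axes total cm',(r.inv().apply(np.array(tp)-p)*100).round(2),'in target axes',(Rt.inv().apply(np.array(tp)-p)*100).round(2))
def st():
    p,r,s=pose(); print('t',s['clock'],'p',p.round(4),'gap',round(s['finger_gap'],3),'q',np.round(s['joint_pos'],2),'F',np.round(s['ft_force'],1),'\n',r.as_matrix().round(3))
E
python3 - <<'E'
from h import *
st()
a=np.arctan2(.2605,.477)
u=[np.cos(a),np.sin(a),0]
plan([.477,.2605,.14],[np.cos(a),np.sin(a),0],n=14)
plan([.477,.2605,.14],[-np.cos(a),-np.sin(a),0],n=14)
plan([.477,.2605,.14],[-np.sin(a),np.cos(a),0],n=14)
E
```

```text
t 0.1 p [0.1478 0.6069 0.225 ] gap 0.998 q [ 1.33  0.35  1.63 -0.    1.16 -0.  ] F [-0.1 -0.2 -0.7] 
 [[ 0.237 -0.    -0.972]
 [ 0.972 -0.001  0.237]
 [-0.001 -1.     0.   ]]
w total deg [ 0.  47.7 -0.1] per row [ 0.      0.0594 -0.0001] dist 34.669621760350324
[-1.85  0.61 -2.87]
[-1.67  0.61 -2.97]
[-1.49  0.61 -3.07]
[-1.31  0.61 -3.15]
[-1.12  0.61 -3.22]
[-0.93  0.61 -3.29]
[-0.73  0.61 -3.33]
[-0.53  0.61 -3.37]
[-0.33  0.61 -3.4 ]
[-0.13  0.61 -3.41]
[ 0.08  0.61 -3.41]
[ 0.28  0.61 -3.4 ]
[ 0.48  0.61 -3.38]
[ 0.68  0.61 -3.34]
in start axes total cm [-25.86   8.53 -40.18] in target axes [ 12.29   8.5  -46.18]
w total deg [-1.000e-01 -1.323e+02 -0.000e+00] per row [-1.00e-04 -1.65e-01 -0.00e+00] dist 34.669621760350324
[-1.85  0.61 -2.87]
[-2.29  0.61 -2.53]
[-2.68  0.61 -2.12]
[-2.99  0.61 -1.65]
[-3.22  0.61 -1.14]
[-3.36  0.61 -0.59]
[-3.41  0.61 -0.03]
[-3.37  0.61  0.53]
[-3.24  0.61  1.08]
[-3.02  0.61  1.59]
[-2.72  0.61  2.07]
[-2.34  0.61  2.49]
[-1.9   0.61  2.84]
[-1.41  0.61  3.11]
in start axes total cm [-25.86   8.53 -40.18] in target axes [-12.29   8.5   46.18]
w total deg [ -0.  -42.3  -0.1] per row [-0.     -0.0528 -0.0001] dist 34.669621760350324
[-1.85  0.61 -2.87]
[-2.    0.61 -2.77]
[-2.14  0.61 -2.66]
[-2.28  0.61 -2.54]
[-2.41  0.61 -2.42]
[-2.53  0.61 -2.29]
[-2.65  0.61 -2.15]
[-2.76  0.61 -2.01]
[-2.86  0.61 -1.86]
[-2.96  0.61 -1.71]
[-3.04  0.61 -1.55]
[-3.12  0.61 -1.39]
[-3.19  0.61 -1.22]
[-3.25  0.61 -1.05]
in start axes total cm [-25.86   8.53 -40.18] in target axes [-46.18   8.5  -12.29]
```

Emit:
carry_out(commands=[0,0.06,0,-1.85,0.6,-2.87,1,0,0.06,0,-1.67,0.6,-2.97,1,0,0.06,0,-1.49,0.6,-3.07,1,0,0.06,0,-1.31,0.6,-3.15,1,0,0.06,0,-1.12,0.6,-3.22,1,0,0.06,0,-0.93,0.6,-3.29,1,0,0.06,0,-0.73,0.6,-3.33,1,0,0.06,0,-0.53,0.6,-3.37,1], force=35)

```text
clock: 0.77
eef_pos: [0.3362, 0.4075, 0.1772]
tcp_rot: [-1.467, -0.663, 0.664]
ft_force: [1.0, 1.3, 0.7]
finger_gap: 1.002
```

Emit:
carry_out(commands=[0,0.06,0,-0.33,0.6,-3.4,1,0,0.06,0,-0.13,0.6,-3.41,1,0,0.06,0,0.08,0.6,-3.41,1,0,0.06,0,0.28,0.6,-3.4,1,0,0.06,0,0.48,0.6,-3.38,1,0,0.06,0,0.68,0.6,-3.34,1,0.12,0,0,0,0,0,1,0,0,0,0,0,0,1])

```text
clock: 1.43
eef_pos: [0.477, 0.2578, 0.141]
tcp_rot: [-1.413, -0.353, 0.4]
ft_force: [-0.2, -1.2, -0.2]
finger_gap: 1.001
```

```bash
python3 - <<'E'
from h import *
st()
im,d=grab_frame('wrist');cv2.imwrite('pics/w1.png',im)
a=np.arctan2(.2605,.477)
plan([.477,.2605,.14],[np.cos(a),np.sin(a),0],n=1)
E
```

```text
t 1.4333 p [0.477  0.2578 0.141 ] gap 1.001 q [ 0.41  0.33  1.89  0.16  0.94 -0.17] F [-0.2 -1.2 -0.2] 
 [[ 0.883 -0.059 -0.466]
 [ 0.47   0.111  0.876]
 [ 0.    -0.992  0.126]]
w total deg [-6.9 -0.7 -0. ] per row [-0.1203 -0.0129 -0.0005] dist 3.017972633322747
[0.18 0.13 0.21]
in start axes total cm [0.18 0.13 0.21] in target axes [0.18 0.1  0.22]
```

Emit:
carry_out(commands=[-0.12,-0.013,0,0.18,0.13,0.21,1,0,0,0,0,2.5,0,1,0,0,0,0,2.5,0,1,0,0,0,0,2.5,0,1,0,0,0,0,2.5,0,1,0,0,0,0,2,0,1,0,0,0,0,0,0,1], force=35)

```text
clock: 2.07
eef_pos: [0.4731, 0.2624, 0.0173]
tcp_rot: [-1.537, -0.394, 0.401]
ft_force: [-1.6, -0.8, 0.1]
finger_gap: 0.998
```

```bash
python3 - <<'E'
from h import *
st()
a=np.arctan2(.2605,.477)
plan([.477,.2605,.02],[np.cos(a),np.sin(a),0],n=1)
from scipy.optimize import least_squares
s=get_state()
D=[([1.32956,.353566,1.63402,0,1.155186,-.002428],[.14776,.606868,.224965]),([0.41,.33,1.89,.16,.94,-.17],[.477,.2578,.141]),(s['joint_pos'],s['eef_pos'])]
cat=lambda q,k:R.from_euler('y',q)
def fk(q,k,full=False):
    h,a0,L1,L2,d,off=k
    r=R.from_euler('z',q[0]); p=np.array([0,0,h])+r.apply([a0,0,0])
    r=r*R.from_euler('y',q[1]); p=p+r.apply([0,0,L1])
    r=r*R.from_euler('y',q[2]); p=p+r.apply([off,0,L2])
    r=r*R.from_euler('z',q[3])*R.from_euler('y',q[4]); p=p+r.apply([0,0,d])
    return p
w=[1,.2,1]
o=least_squares(lambda k:np.concatenate([ww*(fk(q,k)-p) for (q,p),ww in zip(D,w)]+[[1e-3*k[1],1e-3*k[5],1e-4*(k[4]-.25)]]),[.3,0,.4,.4,.25,0])
print(o.x.round(3),[(fk(q,o.x)-p).round(4) for q,p in D])
E
```

```text
t 2.0667 p [0.4731 0.2624 0.0173] gap 0.998 q [ 0.5   0.52  1.95 -0.    0.68  0.  ] F [-1.6 -0.8  0.1] 
 [[ 0.874 -0.003 -0.485]
 [ 0.485 -0.004  0.874]
 [-0.005 -1.    -0.002]]
w total deg [ 0.1  0.4 -0.3] per row [ 0.0021  0.0068 -0.0049] dist 5.07959073416016
[ 0.24 -0.27 -0.36]
in start axes total cm [ 0.24 -0.27 -0.36] in target axes [ 0.25 -0.27 -0.35]
[0.312 0.005 0.55  0.493 0.355 0.052] [array([ 0.0015, -0.0004,  0.    ]), array([-0.0001, -0.0007, -0.001 ]), array([ 0.0007, -0.0013,  0.    ])]
```

Emit:
carry_out(commands=[0,0,0,0.24,-0.25,-0.35,1,0,0,0,0,0,0,1,0,0,0,0,0,0,-0.3,0,0,0,0,0,0,-1,0,0,0,0,0,0,-1,0,0,0,0,0,0,-1,0,0,0,0,0,0,-1], force=35)

```text
clock: 2.65
eef_pos: [0.4799, 0.2606, 0.0235]
tcp_rot: [-1.534, -0.396, 0.395]
ft_force: [-1.9, -0.7, 7.5]
finger_gap: 0.671
```

```bash
python3 - <<'E'
from h import *
st()
im,d=grab_frame('scene')
cv2.imwrite('pics/s1.png',cv2.resize(im[20:320,120:460],(680,600)))
E
```

```text
t 2.65 p [0.4799 0.2606 0.0235] gap 0.671 q [ 0.49  0.51  1.94 -0.    0.69 -0.01] F [-1.9 -0.7  7.5] 
 [[ 0.875  0.001 -0.484]
 [ 0.484  0.     0.875]
 [ 0.001 -1.    -0.   ]]
```

View pics/s1.png

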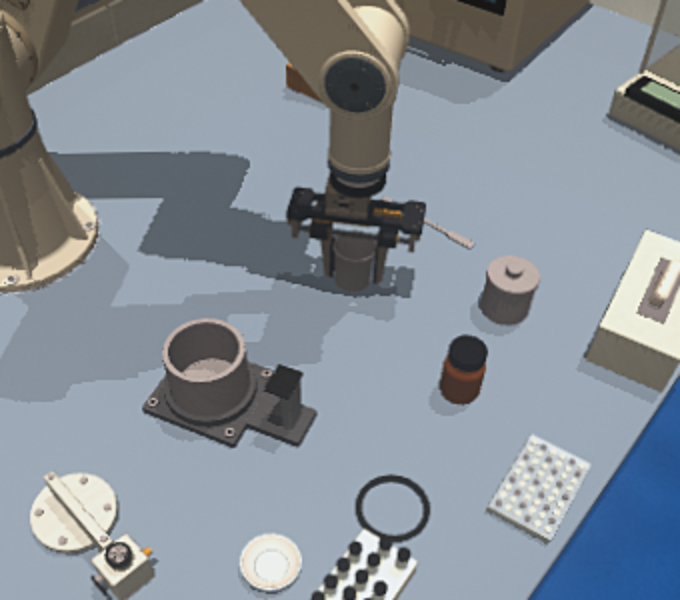

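The scene view shows the fingers around the beaker at about (355,260). The jar, post, lid and bystanders have not moved. The 62 mm opening is larger than I expected, so I'll let it settle and read it again.

Emit:
carry_out(commands=[0,0,0,0,0,0,-1,0,0,0,0,0,0,-1,0,0,0,0,0,0,-1,0,0,0,0,0,0,-1])

```text
clock: 3.03
eef_pos: [0.4799, 0.2606, 0.0235]
tcp_rot: [-1.534, -0.396, 0.395]
ft_force: [-2.3, -2.1, 6.8]
finger_gap: 0.671
```

```bash
python3 - <<'E'
from h import *
st()
im,d=grab_frame('wrist')
cv2.imwrite('pics/w2.png',im)
E
```

```text
t 3.0333 p [0.4799 0.2606 0.0235] gap 0.671 q [ 0.49  0.51  1.94 -0.    0.69 -0.01] F [-2.3 -2.1  6.8] 
 [[ 0.875  0.    -0.484]
 [ 0.484  0.     0.875]
 [ 0.    -1.    -0.   ]]
```

View pics/w2.png

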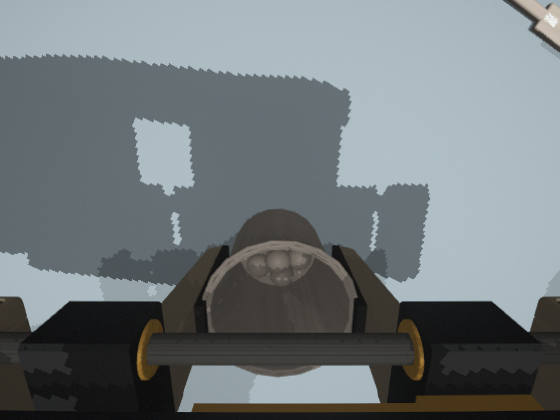

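The wrist view shows the beaker centred between the fingers, rim ellipse at about (280,310) and balls visible at (278,265). The opening suggests the flare is being touched, so I'll reopen, go lower and regrip.

Emit:
carry_out(commands=[0,0,0,0,0,0,1,0,0,0,0,0,0,1,0,0,0,0,0,0,1])

```text
clock: 3.33
eef_pos: [0.4801, 0.2607, 0.023]
tcp_rot: [-1.534, -0.396, 0.395]
ft_force: [0.6, 0.2, -0.6]
finger_gap: 0.878
```

```bash
python3 - <<'E'
from h import *
st()
im,d,W=cloud('wrist')
p=W[230:390,190:370].reshape(-1,3); q=p[(p[:,2]>.066)&(p[:,2]<.08)]
from scipy.optimize import least_squares
print(len(q),least_squares(lambda k:np.hypot(q[:,0]-k[0],q[:,1]-k[1])-k[2],[.477,.26,.032],loss='soft_l1',f_scale=.002).x,q[:,2].max())
im,d,W=cloud('top')
p=W[240:310,140:210].reshape(-1,3); q=p[(p[:,2]>.064)&(p[:,2]<.075)];print(q.mean(0),len(q))
E
```

```text
t 3.3333 p [0.4801 0.2607 0.023 ] gap 0.878 q [ 0.49  0.51  1.94 -0.    0.69 -0.01] F [ 0.6  0.2 -0.6] 
 [[ 0.875  0.001 -0.484]
 [ 0.484  0.     0.875]
 [ 0.001 -1.    -0.   ]]
3588 [0.47584035 0.26140166 0.03089484] 0.07186167858581273
[0.48907111 0.2348375  0.06964248] 30
```

Emit:
carry_out(commands=[0,0,0,-0.3,0.4,0.25,1,0,0,0,0,0.35,0,1,0,0,0,0,0,0,1,0,0,0,0,0,0,-1,0,0,0,0,0,0,-1,0,0,0,0,0,0,-1,0,0,0,0,0,0,-1,0,0,0,0,0,0,-1], force=35)

```text
clock: 4.1
eef_pos: [0.4765, 0.2617, 0.0157]
tcp_rot: [-1.534, -0.397, 0.395]
ft_force: [1.0, 1.2, 1.9]
finger_gap: 0.663
```

Emit:
carry_out(commands=[0,0,0,0,0,0,-1,0,0,0,0,0,0,-1])

```text
clock: 4.27
eef_pos: [0.4765, 0.2617, 0.0158]
tcp_rot: [-1.534, -0.397, 0.395]
ft_force: [0.6, -0.6, 2.4]
finger_gap: 0.664
```

```bash
cat > kin.py <<'E'
from h import *
from scipy.optimize import least_squares
def fk(q,k):
    h,a0,L1,L2,d,off=k
    r=R.from_euler('z',q[0]); p=np.array([0,0,h])+r.apply([a0,0,0])
    r=r*R.from_euler('y',q[1]); p=p+r.apply([0,0,L1]); e=p
    r=r*R.from_euler('y',q[2]); p=p+r.apply([off,0,L2]); w=p
    r=r*R.from_euler('z',q[3])*R.from_euler('y',q[4]); p=p+r.apply([0,0,d])
    r=r*R.from_euler('z',q[5])
    return p,R.from_matrix(r.as_matrix()@np.array([[-1,0,0],[0,0,1],[0,1,0.]])),w,e
D=[([1.32956,.353566,1.63402,0,1.155186,-.002428],[.14776,.606868,.224965]),([0.41,.33,1.89,.16,.94,-.17],[.477,.2578,.141])]
s=get_state();D.append((s['joint_pos'],s['eef_pos']))
w=[1,.2,1]
K=least_squares(lambda k:np.concatenate([ww*(fk(q,k)[0]-p) for (q,p),ww in zip(D,w)]+[[1e-3*k[1],1e-2*k[5],1e-4*(k[4]-.3)]]),[.3,0,.4,.4,.3,0]).x
lo=np.array([-2.63,-.92,.06,-1.3,0,-3.02]);hi=np.array([2.63,2.1,2.66,4.44,2.69,3.02])
def ik(tp,Rt,q0):
    f=lambda q:np.r_[10*(fk(q,K)[0]-tp),(fk(q,K)[1].inv()*Rt).as_rotvec(),1e-4*(q-q0)]
    o=least_squares(f,np.clip(q0,lo+.01,hi-.01),bounds=(lo,hi));return o.x,np.linalg.norm(f(o.x)[:6])
def orient(az,el):  # finger direction az/el(deg, up +), jaws horizontal, z up-ish side
    u=np.array([np.cos(az)*np.cos(el),np.sin(az)*np.cos(el),np.sin(el)])
    z=np.array([-np.cos(az)*np.sin(el),-np.sin(az)*np.sin(el),np.cos(el)])
    return R.from_matrix(np.c_[np.cross(u,z),u,z])
E
python3 - <<'E'
from kin import *
print(K.round(3)); p,r,s=pose(); print((fk(s['joint_pos'],K)[0]-p).round(4),(fk(s['joint_pos'],K)[1].inv()*r).magnitude())
jar=np.array([.4655,-.0345])
q00=s['joint_pos']
for azd in (95,75,60,45,30):
    az=np.radians(azd); uh=np.array([np.cos(az),np.sin(az)])
    q=q00.copy(); out=[]
    for el in (-90,-75,-60,-45,-30,-15,0,12):
        xy=jar+.066*uh
        q,e=ik(np.r_[xy,.18+(.07 if el<-40 else 0)],orient(az,np.radians(el)),q)
    print(azd,q.round(2),round(e,4),'wrist',fk(q,K)[2].round(3),'elbow',fk(q,K)[3].round(3))
E
```

```text
[0.32  0.006 0.545 0.493 0.36  0.051]
[ 0.0007 -0.0013  0.    ] 4.791857652513983e-16
95 [-0.58  1.05  1.77  0.99  1.97 -1.3 ] 0.0 wrist [ 0.49  -0.32   0.105] elbow [ 0.402 -0.263  0.589]
75 [-0.67  1.03  1.96  1.2   1.84 -1.42] 0.0 wrist [ 0.391 -0.311  0.105] elbow [ 0.371 -0.295  0.6  ]
60 [-0.72  1.04  2.1   1.38  1.78 -1.56] 0.0 wrist [ 0.322 -0.283  0.105] elbow [ 0.357 -0.313  0.598]
45 [-0.73  1.07  2.24  1.59  1.79 -1.74] 0.0 wrist [ 0.263 -0.237  0.105] elbow [ 0.359 -0.324  0.583]
30 [-0.69  1.14  2.36  1.84  1.89 -1.92] 0.0 wrist [ 0.217 -0.178  0.105] elbow [ 0.388 -0.317  0.548]
```

Emit:
carry_out(commands=[0,0,0,0,-1,0,-1,0,0,0,0,-3,0,-1,0,0,0,0,-4,0,-1,0,0,0,0,-4,0,-1,0,0,0,0,-4,0,-1,0,0,0,0,-1.5,0,-1,0,0,0,0,0,0,-1])

```text
clock: 4.85
eef_pos: [0.4781, 0.2625, 0.1955]
tcp_rot: [-1.532, -0.402, 0.389]
ft_force: [0.7, 0.7, -2.1]
finger_gap: 0.663
```

```bash
python3 - <<'E'
from kin import *
st()
plan([.512,.012,.19],Rt=orient(np.radians(45),-np.pi/2),n=13)
im,d=grab_frame('scene')
cv2.imwrite('pics/s2.png',cv2.resize(im[20:270,160:440],(672,600)))
E
```

```text
t 4.85 p [0.4781 0.2625 0.1955] gap 0.663 q [ 0.5   0.26  1.84  0.    1.03 -0.01] F [ 0.7  0.7 -2.1] 
 [[ 0.875  0.007 -0.484]
 [ 0.484  0.004  0.875]
 [ 0.008 -1.    -0.   ]]
w total deg [-0.3 73.9  0.4] per row [-0.0004  0.0993  0.0005] dist 19.452263920504066
[-0.7   0.04 -1.81]
[-0.52  0.04 -1.87]
[-0.33  0.04 -1.92]
[-0.14  0.04 -1.94]
[ 0.05  0.04 -1.94]
[ 0.24  0.04 -1.93]
[ 0.43  0.04 -1.9 ]
[ 0.62  0.04 -1.84]
[ 0.8   0.04 -1.77]
[ 0.97  0.04 -1.68]
[ 1.13  0.04 -1.58]
[ 1.28  0.04 -1.46]
[ 1.42  0.04 -1.33]
in start axes total cm [ -9.15   0.47 -23.57] in target axes [ 20.11   0.55 -15.32]
```

View pics/s2.png

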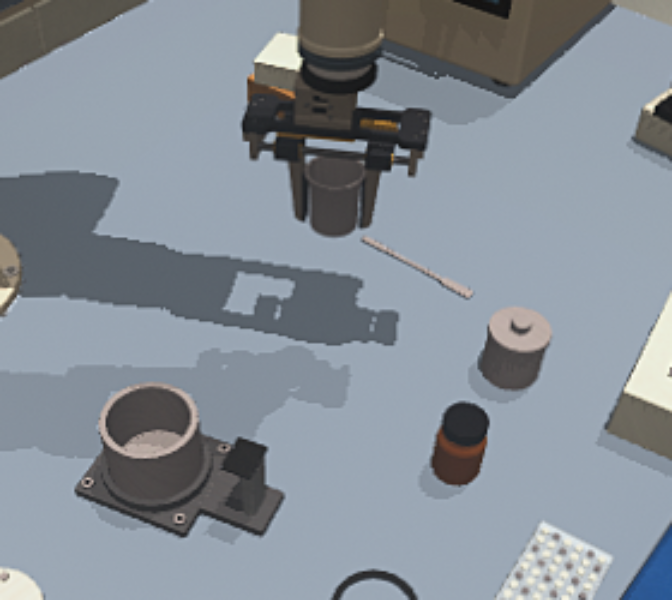

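The beaker hangs upright at (335,195) in the jaws, and the weight reading of −2.1 N agrees. Next: transit and yaw to the jar.

Emit:
carry_out(commands=[0,0.1,0,-0.7,0,-1.81,-1,0,0.1,0,-0.52,0,-1.87,-1,0,0.1,0,-0.33,0,-1.92,-1,0,0.1,0,-0.14,0,-1.94,-1,0,0.1,0,0.05,0,-1.94,-1,0,0.1,0,0.24,0,-1.93,-1,0,0.1,0,0.43,0,-1.9,-1,0,0.1,0,0.62,0,-1.84,-1])

```text
clock: 5.57
eef_pos: [0.4949, 0.106, 0.1883]
tcp_rot: [-1.559, 0.238, -0.233]
ft_force: [-0.6, 0.1, -1.6]
finger_gap: 0.666
```

Emit:
carry_out(commands=[0,0.1,0,0.8,0,-1.77,-1,0,0.1,0,0.97,0,-1.68,-1,0,0.1,0,1.13,0,-1.58,-1,0,0.1,0,1.28,0,-1.46,-1,0,0.09,0,1.42,0,-1.33,-1,0,0,0,0,0,0,-1,0,0,0,0,0,0,-1])

```text
clock: 6.15
eef_pos: [0.5074, 0.0103, 0.1887]
tcp_rot: [-1.483, 0.616, -0.612]
ft_force: [-0.3, 1.2, -1.2]
finger_gap: 0.66
```

```bash
python3 - <<'E'
from kin import *
st()
plan([.512,.012,.19],Rt=orient(np.radians(45),-np.pi/2),n=1)
E
```

```text
t 6.15 p [0.5074 0.0103 0.1887] gap 0.66 q [0.02 0.21 1.92 0.   1.01 0.8 ] F [-0.3  1.2 -1.2] 
 [[ 0.707 -0.003  0.707]
 [-0.707  0.     0.707]
 [-0.002 -1.    -0.002]]
w total deg [ 0.1 -0.  -0.1] per row [ 0.0017 -0.0002 -0.0023] dist 5.06511096530988
[ 0.2  -0.13  0.44]
in start axes total cm [ 0.2  -0.13  0.44] in target axes [ 0.2  -0.13  0.44]
```

Emit:
carry_out(commands=[0.06,0,0,0.2,-0.1,0.44,-1,0.1,0,0,0,0,0,-1,0.1,0,0,0,0,0,-1,0.1,0,0,0,0,0,-1,0.1,0,0,0,0,0,-1,0.1,0,0,0,0,0,-1,0.1,0,0,0,0,0,-1,0.1,0,0,0,0,0,-1])

```text
clock: 6.82
eef_pos: [0.5117, 0.0147, 0.1904]
tcp_rot: [-0.813, 0.338, -0.729]
ft_force: [-0.6, 0.7, -2.4]
finger_gap: 0.66
```

Emit:
carry_out(commands=[0.1,0,0,0,0,0,-1,0.1,0,0,0,0,0,-1,0.1,0,0,0,0,0,-1,0.1,0,0,0,0,0,-1,0.1,0,0,0,0,0,-1,0.1,0,0,0,0,0,-1,0,0,0,0,0,0,-1])

```text
clock: 7.4
eef_pos: [0.5103, 0.0152, 0.1855]
tcp_rot: [-0.25, 0.122, -0.773]
ft_force: [-0.3, 0.2, -2.5]
finger_gap: 0.664
```

```bash
python3 - <<'E'
from kin import *
st()
plan([.512,.012,.19],Rt=orient(np.radians(45),np.radians(12)),n=1)
im,d=grab_frame('scene')
cv2.imwrite('pics/s3.png',cv2.resize(im[60:310,120:400],(672,600)))
E
```

```text
t 7.4 p [0.5103 0.0152 0.1855] gap 0.664 q [-0.69  0.57  2.36  1.6   1.29 -1.32] F [-0.3  0.2 -2.5] 
 [[ 0.71   0.675  0.2  ]
 [-0.704  0.688  0.178]
 [-0.017 -0.267  0.963]]
w total deg [27.5 -1.  -0.3] per row [ 0.4801 -0.0174 -0.0053] dist 5.779320666209089
[ 0.34 -0.23  0.41]
in start axes total cm [ 0.34 -0.23  0.41] in target axes [ 0.35 -0.01  0.46]
```

View pics/s3.png

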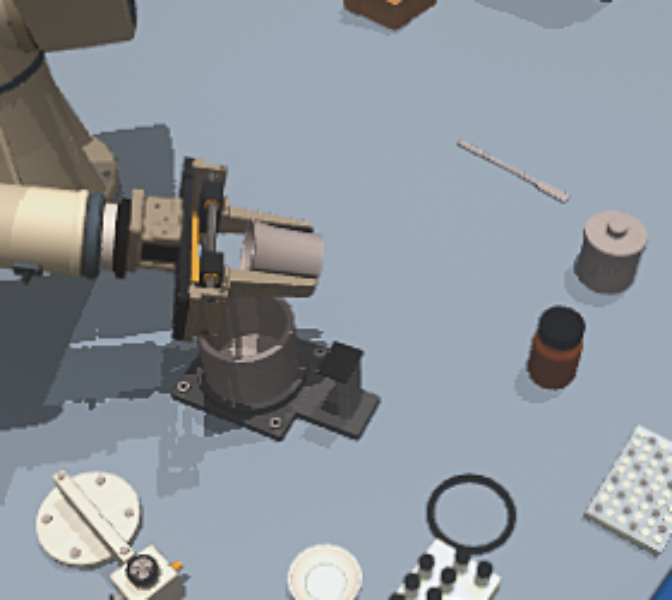

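The picture shows the beaker nearly horizontal at (285,250) over the jar mouth at (250,330), with clear space around it. Continuing to about 104 degrees.

Emit:
carry_out(commands=[0.09,0,0,0.2,0,0.4,-1,0.09,0,0,0.1,0,0,-1,0.09,0,0,0,0,0,-1,0.09,0,0,0,0,0,-1,0.08,0,0,0,0,0,-1,0.08,0,0,0,0,0,-1,0,0,0,0,0,0,-1,0,0,0,0,0,0,-1])

```text
clock: 8.12
eef_pos: [0.515, 0.0147, 0.1937]
tcp_rot: [0.234, -0.088, -0.772]
ft_force: [-0.3, -0.0, -2.6]
finger_gap: 0.665
```

Emit:
carry_out(commands=[0,0,0,0,0,0,-1,0,0,0,0,0,0,-1,0,0,0,0,0,0,-1,0,0,0,0,0,0,-1,0,0,0,0,0,0,-1,0,0,0,0,0,0,-1])

```text
clock: 8.62
eef_pos: [0.5148, 0.013, 0.1946]
tcp_rot: [0.238, -0.091, -0.777]
ft_force: [0.3, 0.4, -1.2]
finger_gap: 0.666
```

```bash
python3 - <<'E'
from kin import *
st()
im,d=grab_frame('scene'); a=cv2.resize(im[100:270,150:310],(395,420))
im,d=grab_frame('top'); b=cv2.resize(im[200:330,200:350],(395,342))
c=np.zeros((420,800,3),np.uint8);c[:,:395]=a;c[:342,400:795]=b
cv2.imwrite('pics/s4.png',c)
E
```

```text
t 8.6167 p [0.5148 0.013  0.1946] gap 0.666 q [-0.69  1.02  2.26  1.63  1.83 -1.71] F [ 0.3  0.4 -1.2] 
 [[ 0.711  0.683 -0.168]
 [-0.703  0.688 -0.179]
 [-0.006  0.246  0.969]]
```

View pics/s4.png

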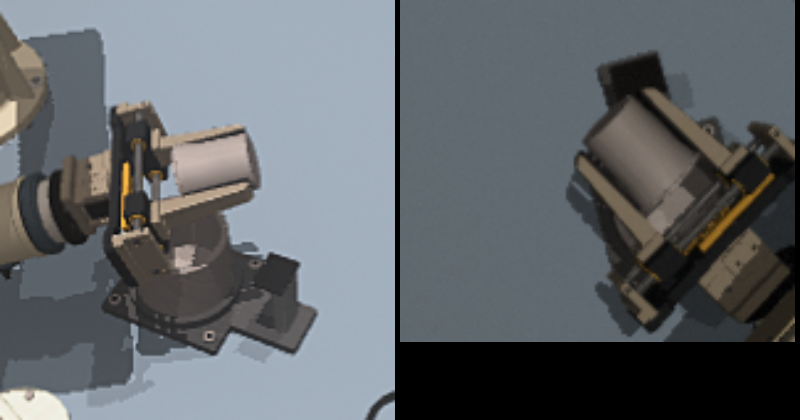

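The scene and top crops show the beaker inverted past horizontal, with nothing spilled on the base or bench. The weight drop of about 1 N fits the balls having left. I'll turn the beaker upright and move it clear, then check the jar.

Emit:
carry_out(commands=[-0.107,0,0,0,0,0,-1,-0.107,0,0,0,0,0,-1,-0.107,0,0,0,0,0,-1,-0.107,0,0,0,0,0,-1,-0.107,0,0,0,0,0,-1,-0.107,0,0,0,0,0,-1,-0.107,0,0,0,0,0,-1,-0.107,0,0,0,0,0,-1])

```text
clock: 9.38
eef_pos: [0.5144, 0.0123, 0.1946]
tcp_rot: [-0.578, 0.245, -0.756]
ft_force: [-0.2, 0.6, -1.6]
finger_gap: 0.663
```

Emit:
carry_out(commands=[-0.107,0,0,0,0,0,-1,-0.107,0,0,0,0,0,-1,-0.107,0,0,0,0,0,-1,-0.107,0,0,0,0,0,-1,-0.107,0,0,0,0,0,-1,-0.107,0,0,0,0,0,-1,-0.107,0,0,0,0,0,-1,-0.107,0,0,0,0,0,-1])

```text
clock: 10.05
eef_pos: [0.5121, 0.0147, 0.1928]
tcp_rot: [-1.305, 0.547, -0.634]
ft_force: [-0.1, 0.5, -1.9]
finger_gap: 0.661
```

Emit:
carry_out(commands=[-0.107,0,0,0,0,0,-1,0,0,0,-2.5,0,1.9,-1,0,0,0,-2.5,0,1.9,-1,0,0,0,-2.5,0,1.9,-1,0,0,0,-2.5,0,1.9,-1,0,0,0,-2.5,0,1.9,-1,0,0,0,-2.5,0,1.9,-1,0,0,0,-2.5,0,1.9,-1])

```text
clock: 10.72
eef_pos: [0.4786, 0.2334, 0.2062]
tcp_rot: [-1.401, 0.586, -0.609]
ft_force: [0.9, -0.4, -0.5]
finger_gap: 0.662
```

Emit:
carry_out(commands=[0,0,0,-2.5,0,1.9,-1,0,0,0,0,0,0,-1,0,0,0,0,0,0,-1,0,0,0,0,0,0,-1])

```text
clock: 11.05
eef_pos: [0.4746, 0.2627, 0.208]
tcp_rot: [-1.401, 0.586, -0.608]
ft_force: [0.2, -0.1, -0.9]
finger_gap: 0.658
```

```bash
python3 - <<'E'
from kin import *
st()
plan([.476,.2614,.05],Rt=orient(np.radians(45),-np.pi/2),n=1)
im,d,W=cloud('scene'); np.savez('s5.npz',W=W)
a=cv2.resize(im[160:260,170:300],(390,300))
a2=cv2.resize(im[60:190,230:360],(300,300))
im,d,W=cloud('top'); np.savez('t5.npz',W=W)
b=cv2.resize(im[230:310,260:350],(390,346))
c=np.zeros((600,800,3),np.uint8);c[:300,:390]=a;c[:346,400:790]=b;c[300:,:300]=a2
w,_=grab_frame('wrist');c[350:600,400:733]=cv2.resize(w,(333,250))
cv2.imwrite('pics/s5.png',c)
E
```

```text
t 11.05 p [0.4746 0.2627 0.208 ] gap 0.658 q [0.48 0.21 1.88 0.05 0.98 1.22] F [ 0.2 -0.1 -0.9] 
 [[ 0.716  0.044  0.696]
 [-0.698  0.071  0.713]
 [-0.018 -0.996  0.082]]
w total deg [-4.7  0.7 -1.1] per row [-0.082   0.0126 -0.0186] dist 158.04265344590164
[ 0.48 15.74 -1.29]
in start axes total cm [ 0.48 15.74 -1.29] in target axes [1.90e-01 1.58e+01 1.00e-02]
```

View pics/s5.png

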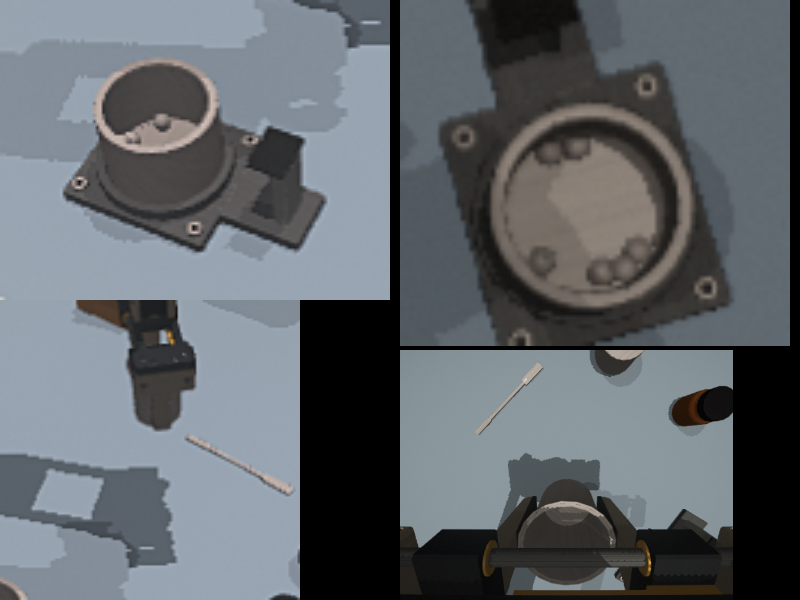

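The top crop shows all six balls in the jar, at (550,152), (576,146), (541,261), (601,270), (624,268) and (637,250). The wrist view at the bottom right shows the beaker empty. Next I'll level the tool and lower it to the bench.

Emit:
carry_out(commands=[-0.082,0.013,-0.018,0.4,0,-1.2,-1,0,0,0,0,3.5,0,-1,0,0,0,0,3.5,0,-1,0,0,0,0,3.5,0,-1,0,0,0,0,3,0,-1,0,0,0,0,1.8,0,-1,0,0,0,0,0,0,-1,0,0,0,0,0,0,-1])

```text
clock: 11.87
eef_pos: [0.4696, 0.2512, 0.0541]
tcp_rot: [-1.481, 0.617, -0.615]
ft_force: [-0.4, -0.7, -1.5]
finger_gap: 0.661
```

```bash
python3 - <<'E'
from kin import *
st()
plan([.476,.2614,.017],Rt=orient(np.radians(45),-np.pi/2),n=1)
im,d,W=cloud('wrist')
p=W[250:390,180:380].reshape(-1,3); p=p[(np.hypot(p[:,0]-.476,p[:,1]-.261)<.05)]
q=p[(p[:,2]>.086)&(p[:,2]<.12)]; 
A=np.c_[q[:,:2],np.ones(len(q))]
print(len(p),np.percentile(p[:,2],[1,10,50,90,99]))
E
```

```text
t 11.8667 p [0.4696 0.2512 0.0541] gap 0.661 q [0.49 0.44 1.96 0.   0.74 1.27] F [-0.4 -0.7 -1.5] 
 [[ 0.705 -0.001  0.709]
 [-0.709  0.001  0.705]
 [-0.001 -1.    -0.   ]]
w total deg [ 0.  -0.1 -0.1] per row [ 0.0003 -0.0024 -0.0011] dist 38.9745463627323
[-0.27  3.71  1.17]
in start axes total cm [-0.27  3.71  1.17] in target axes [-0.27  3.71  1.17]
25126 [0.04115194 0.05076596 0.1046868  0.14879886 0.14995425]
```

Emit:
carry_out(commands=[0,0,0,-0.2,1.2,1,-1,0,0,0,0,1.2,0,-1,0,0,0,0,0.7,0,-1,0,0,0,0,0.3,0,-1,0,0,0,0,0.1,0,-1,0,0,0,0,0.1,0,-1,0,0,0,0,0,0,-1,0,0,0,0,0,0,-1])

```text
clock: 12.58
eef_pos: [0.4758, 0.2608, 0.0189]
tcp_rot: [-1.48, 0.614, -0.615]
ft_force: [-0.7, -0.2, -1.0]
finger_gap: 0.661
```

Emit:
carry_out(commands=[0,0,0,0,0.12,0,-1,0,0,0,0,0.12,0,-1,0,0,0,0,0.08,0,-1,0,0,0,0,0,0,-1,0,0,0,0,0,0,-1])

```text
clock: 13.0
eef_pos: [0.4758, 0.2609, 0.0157]
tcp_rot: [-1.48, 0.614, -0.615]
ft_force: [-1.2, -0.9, 3.7]
finger_gap: 0.667
```

Emit:
carry_out(commands=[0,0,0,0,0,0,1,0,0,0,0,0,0,1,0,0,0,0,0,0,1,0,0,0,0,0,0,1,0,0,0,0,0,0,1,0,0,0,0,0,0,1])

```text
clock: 13.5
eef_pos: [0.4756, 0.2608, 0.0153]
tcp_rot: [-1.48, 0.615, -0.615]
ft_force: [-0.0, 0.2, -0.7]
finger_gap: 1.0
```

Emit:
carry_out(commands=[0,0,0,0,-1,0,1,0,0,0,0,-2,0,1,0,0,0,0,-4,0,1,0,0,0,0,-4,0,1,0,0,0,0,-4,0,1,0,0,0,0,-4,0,1,0,0,0,0,0,0,1])

```text
clock: 14.08
eef_pos: [0.4791, 0.2625, 0.2139]
tcp_rot: [-1.47, 0.608, -0.62]
ft_force: [1.2, 0.6, 0.4]
finger_gap: 0.998
```

```bash
python3 - <<'E'
from kin import *
st()
im,d,W=cloud('wrist')
p=W.reshape(-1,3); p=p[(np.hypot(p[:,0]-.476,p[:,1]-.261)<.06)&(p[:,2]>.06)&(p[:,2]<.08)]
A=np.c_[p[:,:2]-p[:,:2].mean(0),np.ones(len(p))];print('rim slope',len(p),np.linalg.lstsq(A,p[:,2],rcond=None)[0],p.mean(0))
im,d,W=cloud('top')
def box(u0,v0,u1,v1,z0,z1):
    p=W[int(v0/1.4):int(v1/1.4),int(u0/1.4):int(u1/1.4)].reshape(-1,3)
    return p[(p[:,2]>z0)&(p[:,2]<z1)]
fl=box(525,340,605,425,.010,.022)
cf=lambda p:least_squares(lambda q:np.hypot(p[:,0]-q[0],p[:,1]-q[1])-q[2],[*p[:,:2].mean(0),.05],loss='soft_l1',f_scale=.002).x
print('flange',cf(fl))
wb=box(545,335,595,415,.054,.062); c=np.median(wb,0); print('webtop',wb.mean(0),len(wb),cv2.fitLine(wb[:,:2].astype(np.float32),cv2.DIST_HUBER,0,.001,.001).ravel())
g=box(545,300,600,340,.066,.075);print('gauge',g.mean(0))
h=box(545,300,600,340,.048,.056);print('head rect',cv2.minAreaRect(h[:,:2].astype(np.float32)))
E
```

```text
t 14.0833 p [0.4791 0.2625 0.2139] gap 0.998 q [0.5  0.24 1.82 0.   1.07 1.28] F [1.2 0.6 0.4] 
 [[ 0.706  0.012  0.708]
 [-0.708  0.007  0.706]
 [ 0.003 -1.     0.014]]
rim slope 1147 [0.02819652 0.02657101 0.06825858] [0.47274057 0.25628086 0.06825858]
flange [ 0.46501212 -0.27760269  0.04039792]
webtop [ 0.49063116 -0.27855204  0.0578507 ] 300 [ 0.9922729  -0.12407466  0.49063116 -0.27855206]
gauge [ 0.57948813 -0.28954018  0.07007592]
head rect ((0.5725654363632202, -0.288587749004364), (0.04983348771929741, 0.050878677517175674), 82.14903259277344)
```

The beaker stands upright and released at its spot. The lid measures yaw −7.1°, origin about (0.4655, −0.2757), so the balance point is about (0.513, −0.2815).

```bash
python3 - <<'E'
from kin import *
a=np.radians(-7.1)
plan([.513,-.2815,.15],[np.sin(a),-np.cos(a),0],n=16)
E
```

```text
w total deg [-0.4 52.  -0.1] per row [-0.0004  0.0568 -0.0001] dist 34.17566309667592
[ 2.56  0.35 -2.23]
[ 2.68  0.35 -2.09]
[ 2.8   0.35 -1.93]
[ 2.9   0.35 -1.77]
[ 3.    0.35 -1.6 ]
[ 3.08  0.35 -1.43]
[ 3.16  0.36 -1.25]
[ 3.23  0.36 -1.07]
[ 3.28  0.36 -0.88]
[ 3.33  0.36 -0.7 ]
[ 3.36  0.36 -0.51]
[ 3.38  0.36 -0.31]
[ 3.4   0.36 -0.12]
[3.4  0.36 0.07]
[3.39 0.36 0.26]
[3.37 0.36 0.46]
in start axes total cm [ 40.99   5.59 -35.76] in target axes [53.38  5.78 10.34]
```

Emit:
carry_out(commands=[0,0.057,0,2.56,0.35,-2.23,1,0,0.057,0,2.68,0.35,-2.09,1,0,0.057,0,2.8,0.35,-1.93,1,0,0.057,0,2.9,0.35,-1.77,1,0,0.057,0,3,0.35,-1.6,1,0,0.057,0,3.08,0.35,-1.43,1,0,0.057,0,3.16,0.35,-1.25,1,0,0.057,0,3.23,0.35,-1.07,1])

```text
clock: 14.85
eef_pos: [0.4919, -0.0123, 0.1754]
tcp_rot: [-1.345, 0.968, -0.964]
ft_force: [0.1, 1.1, -0.7]
finger_gap: 0.999
```

Emit:
carry_out(commands=[0,0.057,0,3.28,0.35,-0.88,1,0,0.057,0,3.33,0.35,-0.7,1,0,0.057,0,3.36,0.35,-0.51,1,0,0.057,0,3.38,0.35,-0.31,1,0,0.057,0,3.4,0.35,-0.12,1,0,0.057,0,3.4,0.35,0.07,1,0,0.057,0,3.39,0.35,0.26,1,0,0.057,0,3.37,0.35,0.46,1])

```text
clock: 15.52
eef_pos: [0.5095, -0.2832, 0.1466]
tcp_rot: [-1.144, 1.308, -1.302]
ft_force: [1.0, -0.0, 0.4]
finger_gap: 0.998
```

Emit:
carry_out(commands=[0,0,0,0,0,0,1,0,0,0,0,0,0,1,0,0,0,0,0,0,1])

```text
clock: 15.77
eef_pos: [0.5098, -0.2811, 0.1472]
tcp_rot: [-1.145, 1.305, -1.299]
ft_force: [-0.1, -0.5, -0.9]
finger_gap: 1.002
```

```bash
python3 - <<'E'
from kin import *
st()
im,d,W=cloud('wrist'); cv2.imwrite('pics/w6.png',im)
p=W.reshape(-1,3); p=p[(abs(p[:,0]-.495)<.06)&(abs(p[:,1]+.28)<.03)&(p[:,2]>.053)&(p[:,2]<.063)]
p=p[p[:,0]<.548]
print('web',len(p),p.mean(0),cv2.fitLine(p[:,:2].astype(np.float32),cv2.DIST_HUBER,0,.001,.001).ravel(),p.min(0),p.max(0))
a=np.radians(-7.1)
plan([.513,-.2815,.033],[np.sin(a),-np.cos(a),0],n=1)
E
```

```text
t 15.7667 p [ 0.5098 -0.2811  0.1472] gap 1.002 q [-0.51  0.37  1.8   0.    0.97  1.19] F [-0.1 -0.5 -0.9] 
 [[-0.127 -0.002  0.992]
 [-0.992  0.003 -0.127]
 [-0.003 -1.    -0.002]]
web 1986 [ 0.4937212  -0.28041548  0.05804943] [ 0.99316114 -0.11675163  0.49372122 -0.28041548] [ 0.43504245 -0.29291696  0.05367927] [ 0.54791492 -0.26715062  0.06279602]
w total deg [ 0.1 -0.2 -0.2] per row [ 0.0013 -0.0028 -0.0029] dist 114.6106439782532
[ 0.07 11.46  0.32]
in start axes total cm [ 0.07 11.46  0.32] in target axes [ 0.04 11.46  0.3 ]
```

View pics/w6.png

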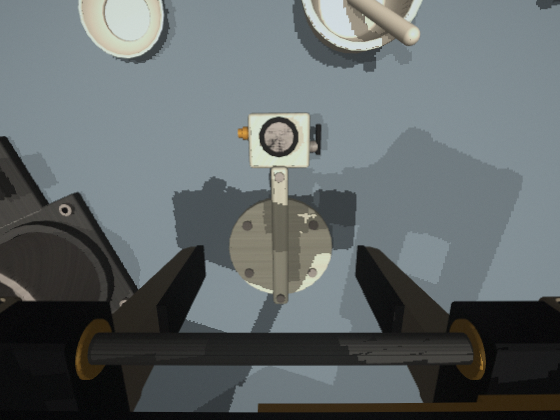

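The wrist view shows the web running straight up the image at column 280, from (280,298) to (279,170), with the head at (279,140). It lies parallel to the fingers and centred between them. Descending now.

Emit:
carry_out(commands=[0,0,0,0.1,3,0.3,1,0,0,0,0,3,0,1,0,0,0,0,2.5,0,1,0,0,0,0,1.5,0,1,0,0,0,0,1,0,1,0,0,0,0,0.4,0,1,0,0,0,0,0,0,1,0,0,0,0,0,0,1])

```text
clock: 16.48
eef_pos: [0.5145, -0.2831, 0.0353]
tcp_rot: [-1.144, 1.301, -1.302]
ft_force: [-0.3, -0.2, -0.1]
finger_gap: 0.998
```

```bash
python3 - <<'E'
from kin import *
st()
a=np.radians(-6.9)
plan([.513,-.2825,.033],[np.sin(a),-np.cos(a),0],n=1)
E
```

```text
t 16.4833 p [ 0.5145 -0.2831  0.0353] gap 0.998 q [-0.51  0.53  1.85  0.    0.76  1.19] F [-0.3 -0.2 -0.1] 
 [[-0.127  0.002  0.992]
 [-0.992  0.001 -0.127]
 [-0.001 -1.     0.002]]
w total deg [-0.1 -0.4 -0.1] per row [-0.0017 -0.0066 -0.0014] dist 2.7837177654760885
[-0.04  0.23 -0.15]
in start axes total cm [-0.04  0.23 -0.15] in target axes [-0.04  0.23 -0.15]
```

Emit:
carry_out(commands=[0,0,0,0,0.2,-0.1,-1,0,0,0,0,0,0,-1,0,0,0,0,0,0,-1,0,0,0,0,0,0,-1,0,0,0,0,0,0,-1,0,0,0,0,0,0,-1,0,0,0,0,0,0,-1,0,0,0,0,0,0,-1], force=58)

```text
clock: 17.15
eef_pos: [0.5129, -0.2832, 0.0325]
tcp_rot: [-1.144, 1.303, -1.302]
ft_force: [0.7, 0.4, 0.4]
finger_gap: 0.444
```

Emit:
carry_out(commands=[0,0,0,0,0,0,-1,0,0,0,0,0,0,-1,0,0,0,0,0,0,-1,0,0,0,0,0,0,-1,0,0,0,0,0,0,-1,0,0,0,0,0,0,-1])

```text
clock: 17.65
eef_pos: [0.5129, -0.2826, 0.0325]
tcp_rot: [-1.144, 1.303, -1.301]
ft_force: [1.0, 3.8, 1.6]
finger_gap: 0.149
```

Emit:
carry_out(commands=[0,0,0,0,0,0,-1,0,0,0,0,-0.3,0,-1,0,0,0,0,-0.5,0,-1,0,0,0,0,-0.7,0,-1,0,0,0,0,0,0,-1,0,0,0,0,0,0,-1])

```text
clock: 18.15
eef_pos: [0.5131, -0.2835, 0.0479]
tcp_rot: [-1.144, 1.302, -1.303]
ft_force: [-0.1, -0.5, -8.8]
finger_gap: 0.148
```

```bash
python3 - <<'E'
from kin import *
st(); print(get_state()['ft_torque'])
im,d,W=cloud('top')
def box(u0,v0,u1,v1,z0,z1):
    p=W[int(v0/1.4):int(v1/1.4),int(u0/1.4):int(u1/1.4)].reshape(-1,3)
    return p[(p[:,2]>z0)&(p[:,2]<z1)]
g=box(535,280,610,340,.075,.1);print('gauge',g.mean(0),len(g))
im,d,W=cloud('scene'); p=W.reshape(-1,3)
p=p[(np.hypot(p[:,0]-.466,p[:,1]+.276)<.051)&(p[:,2]>.012)&(p[:,2]<.045)]
print('flange z',len(p),np.percentile(p[:,2],[10,50,90]))
A=np.c_[p[:,:2]-[.466,-.276],np.ones(len(p))]
from scipy.optimize import least_squares
print(least_squares(lambda k:A@k-p[:,2],[0,0,.03],loss='soft_l1',f_scale=.001).x)
E
```

```text
t 18.15 p [ 0.5131 -0.2835  0.0479] gap 0.148 q [-0.51  0.51  1.85  0.    0.78  1.19] F [-0.1 -0.5 -8.8] 
 [[-0.128  0.002  0.992]
 [-0.992  0.001 -0.128]
 [-0.001 -1.     0.002]]
[-0.04136319  0.18565056 -0.02793209]
gauge [ 0.58004266 -0.29165091  0.08513738] 122
flange z 205 [0.02903029 0.03143926 0.03403145]
[-0.00231264  0.01028017  0.03163495]
```

Emit:
carry_out(commands=[0,0,0,0,-1.2,0,-1,0,0,0,0,-2,0,-1,0,0,0,0,-2.4,0,-1,0,0,0,0,-2.4,0,-1,0,0,0,0,-2.4,0,-1,0,0,0,0,-2,0,-1,0,0,0,0,-0.9,0,-1,0,0,0,0,0,0,-1])

```text
clock: 18.92
eef_pos: [0.5139, -0.284, 0.1832]
tcp_rot: [-1.143, 1.299, -1.305]
ft_force: [0.2, 0.2, -8.2]
finger_gap: 0.148
```

```bash
python3 - <<'E'
from kin import *
st()
a=np.radians(15.4)
plan([.5117,-.0216,.182],[np.sin(a),-np.cos(a),0],n=14)
E
```

```text
t 18.9167 p [ 0.5139 -0.284   0.1832] gap 0.148 q [-0.51  0.34  1.76  0.    1.04  1.19] F [ 0.2  0.2 -8.2] 
 [[-0.127  0.005  0.992]
 [-0.992 -0.    -0.127]
 [-0.    -1.     0.005]]
w total deg [ -0.3 -22.7   0. ] per row [-0.0003 -0.0283  0.0001] dist 18.747285660840838
[-1.86  0.01 -0.25]
[-1.86  0.01 -0.2 ]
[-1.87  0.01 -0.15]
[-1.87  0.01 -0.1 ]
[-1.87  0.01 -0.04]
[-1.87  0.01  0.01]
[-1.87  0.01  0.06]
[-1.87  0.01  0.12]
[-1.87  0.01  0.17]
[-1.86  0.01  0.22]
[-1.85  0.01  0.27]
[-1.85  0.01  0.33]
[-1.84  0.01  0.38]
[-1.82  0.01  0.43]
in start axes total cm [-26.     0.11  -3.56] in target axes [-25.36   0.12   6.76]
```

Emit:
carry_out(commands=[0,-0.028,0,-0.9,0,-0.12,-1,0,-0.028,0,-1.86,0,-0.2,-1,0,-0.028,0,-1.87,0,-0.15,-1,0,-0.028,0,-1.87,0,-0.1,-1,0,-0.028,0,-1.87,0,-0.04,-1,0,-0.028,0,-1.87,0,0.01,-1,0,-0.028,0,-1.87,0,0.06,-1,0,-0.028,0,-1.87,0,0.12,-1])

```text
clock: 19.58
eef_pos: [0.5103, -0.1415, 0.1789]
tcp_rot: [-1.254, 1.139, -1.133]
ft_force: [0.3, -0.2, -7.3]
finger_gap: 0.145
```

Emit:
carry_out(commands=[0,-0.028,0,-1.87,0,0.17,-1,0,-0.028,0,-1.86,0,0.22,-1,0,-0.028,0,-1.85,0,0.27,-1,0,-0.028,0,-1.85,0,0.33,-1,0,-0.028,0,-1.84,0,0.3,-1,0,-0.028,0,-1.4,0,0.2,-1,0,0,0,-0.7,0,0.2,-1,0,0,0,0,0,0,-1])

```text
clock: 20.25
eef_pos: [0.5082, -0.0268, 0.1797]
tcp_rot: [-1.322, 1.013, -1.009]
ft_force: [-0.7, -0.5, -9.2]
finger_gap: 0.148
```

Emit:
carry_out(commands=[0,0,0,0,0,0,-1,0,0,0,0,0,0,-1,0,0,0,0,0,0,-1])

```text
clock: 20.5
eef_pos: [0.5092, -0.029, 0.1807]
tcp_rot: [-1.321, 1.013, -1.013]
ft_force: [0.8, 0.7, -8.9]
finger_gap: 0.151
```

```bash
cat > chk.py <<'E'
from kin import *
st()
a=np.radians(15.4)
plan([.5117,-.0216,.181],[np.sin(a),-np.cos(a),0],n=1)
im,d,W=cloud('top'); c=cv2.resize(im[190:320,230:390],(480,390))
p=W[150:330,230:390].reshape(-1,3)
g=p[(p[:,2]>.21)&(p[:,2]<.224)&(np.hypot(p[:,0]-.573,p[:,1]+.004)<.05)]; print('gauge',g.mean(0),len(g))
f=p[(p[:,2]>.155)&(p[:,2]<.172)&(np.hypot(p[:,0]-.4655,p[:,1]+.0345)<.07)]
im2,d,W=cloud('scene'); s=W.reshape(-1,3)
f2=s[(s[:,2]>.155)&(s[:,2]<.172)&(np.hypot(s[:,0]-.4655,s[:,1]+.0345)<.07)]
for f in (f,f2):
    if len(f)>50:
        A=np.c_[f[:,:2]-[.4655,-.0345],np.ones(len(f))]
        print('flange',len(f),least_squares(lambda k:A@k-f[:,2],[0,0,.16],loss='soft_l1',f_scale=.001).x.round(4),cv2.minEnclosingCircle(f[:,:2].astype(np.float32)))
o=np.zeros((400,800,3),np.uint8);o[:390,:480]=c;o[:,480:]=cv2.resize(im2[110:270,150:290],(320,400))
import time;cv2.imwrite(f'pics/c{int(time.time())}.png',o);print(int(time.time()))
E
python3 chk.py
```

```text
t 20.5 p [ 0.5092 -0.029   0.1807] gap 0.151 q [-0.06  0.23  1.92  0.    0.99  1.25] F [ 0.8  0.7 -8.9] 
 [[ 0.26   0.001  0.966]
 [-0.966  0.001  0.26 ]
 [-0.001 -1.     0.001]]
w total deg [-0.1 -0.3 -0.1] per row [-0.001  -0.0055 -0.0012] dist 7.825642659190014
[-0.65 -0.03  0.44]
in start axes total cm [-0.65 -0.03  0.44] in target axes [-0.65 -0.03  0.44]
gauge [nan nan nan] 0
flange 1284 [0.0019 0.0011 0.1642] ((0.46348148584365845, -0.042155273258686066), 0.05294044315814972)
flange 468 [-0.02    0.0199  0.1648] ((0.4763917922973633, -0.05048345774412155), 0.062143582850694656)
1796474547chk.py:7: RuntimeWarning: Mean of empty slice.
  g=p[(p[:,2]>.21)&(p[:,2]<.224)&(np.hypot(p[:,0]-.573,p[:,1]+.004)<.05)]; print('gauge',g.mean(0),len(g))
  ret = um.true_divide(
```

Emit:
carry_out(commands=[0,0,0,-0.3,0,0.2,-1,0,0,0,-0.35,0,0.2,-1,0,0,0,0,0,0,-1,0,0,0,0,0,0,-1,0,0,0,0,0,0,-1,0,0,0,0,0,0,-1,0,0,0,0,0,0,-1,0,0,0,0,0,0,-1])

```text
clock: 21.27
eef_pos: [0.5114, -0.021, 0.181]
tcp_rot: [-1.321, 1.012, -1.012]
ft_force: [-0.7, -0.1, -8.9]
finger_gap: 0.145
```

```bash
sed -i 's/>.21)/>.208)/; s/\[150:330,230:390\]/[130:330,210:400]/' chk.py; python3 chk.py 2>/dev/null; mv pics/c*.png . ; cp $(ls c1*.png|tail -1) pics/final.png; python3 -c "
from workcell import *
print(get_state()['qvel'].round(4))"
```

```text
t 21.2667 p [ 0.5114 -0.021   0.181 ] gap 0.145 q [-0.05  0.23  1.92  0.    0.99  1.26] F [-0.7 -0.1 -8.9] 
 [[ 0.261  0.001  0.965]
 [-0.965  0.002  0.261]
 [-0.001 -1.     0.001]]
w total deg [-0.1 -0.3 -0.1] per row [-0.0014 -0.0045 -0.0013] dist 0.6981363671627001
[ 0.07 -0.    0.01]
in start axes total cm [ 0.07 -0.    0.01] in target axes [ 0.07 -0.    0.01]
gauge [nan nan nan] 0
flange 1300 [-0.0004  0.004   0.1643] ((0.4655854105949402, -0.034135427325963974), 0.052878230810165405)
flange 479 [-0.0252  0.044   0.1655] ((0.4758402109146118, -0.039962660521268845), 0.06094532087445259)
1796474563
[ 0.0001  0.0026 -0.0006 -0.0003  0.0016  0.0006]
```

View pics/final.png

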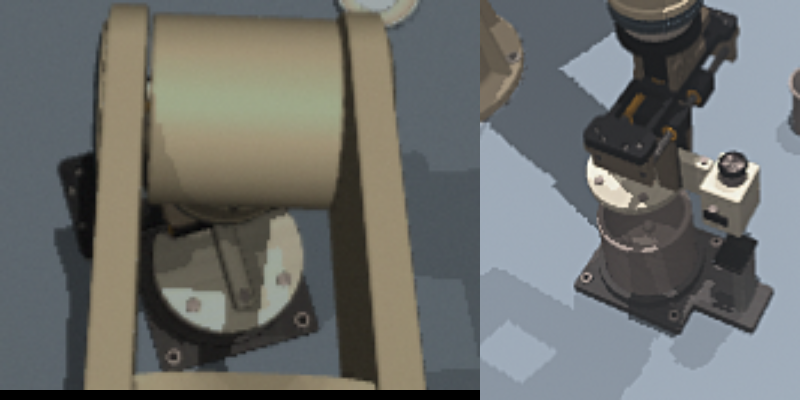

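The final view shows the lid level above the jar at (640,180), with its head at (732,200) over the post at (738,255). Handing in.

```bash
python3 - <<'E'
from kin import *
im,d,W=cloud('scene'); p=W.reshape(-1,3)
p=p[(np.hypot(p[:,0]-.476,p[:,1]-.261)<.045)&(p[:,2]>.066)]
print('beaker rim',p.mean(0),p[:,2].max(),len(p))
st()
print(finish_job())
E
```

```text
beaker rim [0.47217384 0.26252631 0.06884521] 0.07353317162549611 81
t 21.4167 p [ 0.5114 -0.021   0.181 ] gap 0.147 q [-0.05  0.23  1.92  0.    0.99  1.26] F [-0.2 -0.2 -8.6] 
 [[ 0.261  0.001  0.965]
 [-0.965  0.002  0.261]
 [-0.001 -1.     0.001]]
the job is handed in; nothing more can be done
None
```

All six balls are in the jar, the empty beaker is back upright on the bench and let go, and the lid is held over the open jar. I handed the job in at about 21.4 s; no verdict is given.

**Last checks**
- **Balls:** I counted all six on the jar floor in the top view after the pour.
- **Beaker:** it is back at its old spot with its rim at about 70 mm. A tilt fit on the part of the rim in view gave about 2°, within the 6° limit.
- **Lid:** gripped about 48 mm along the web at 58 N. The top camera puts its axis within 1 mm of the jar's, its underside about 51 mm above the rim, and its tilt under 0.3°. The gripper's yaw is within 0.3° of the post direction I aimed for, and the arm was still.

**Checks that failed or disagreed**
- **Scene camera:** its fit of the lid gave about 3° of tilt and a centre 10–12 mm off. Its fitted radius was 61 mm against the real 53 mm, so I relied on the top camera.
- **Valve gauge:** the top camera could not see it in the final pose. I checked by eye in the scene picture that the head is over the post.
- **Beaker grip:** the gripper reported about 61 mm across the 55 mm beaker, at two different heights. I took this as an offset in the reading; the beaker held without slipping.
- **Other things on the bench:** nothing I moved went near them and the pictures showed no change, but I did not re-measure them.

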